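Sort the kit into the docked cassette, pinch its catches and lift it out

ROBOT

A 6-joint arm with a two-finger parallel gripper is mounted at the origin on a cart in front of the work surface, level with it; the furniture and walls round the work are solid. World frame = base frame: x ahead of the robot, y to its left, z up, the work surface at z = 0. Lengths are in m, angles in rad, forces in N, time in s.
With the tool pointing down it reaches from about 0.35 to 0.8 m from the base axis. Payload 7.3 kg.
Tool frame: the origin (TCP) lies between the finger pads; the fingertips stand 22 mm ahead of it and the grasp point (between the pads) lies 3 mm ahead of it; z points along the fingers, y is the line along which they close (so a half turn about z gives the same grasp; the last joint's range is limited). The gripper opens to 85 mm and grips with 20 to 120 N. Pads are 22 mm wide; open, the fingers measure 114 mm over their backs; the gripper's body (76 mm by 85 mm) begins 54 mm behind the grasp point. The pads swing forward as they close: fully open they stand 13 mm farther back than shut.
Start: joints at [-0.146, 0.342, 1.524, -0, 1.275, -0.146], TCP at [0.525, 0, 0.253] pointing down, gripper open.
Joint ranges: [-2.53, 2.53], [-0.77, 2.02], [0.04, 2.7], [-1, 4.14], [0.28, 2.66], [-3.11, 3.11]. Speed limits (rad/s): [2.57, 2.57, 3.14, 3.14, 3.14, 3.14].

INTERFACE

Orientations are given as a unit quaternion [w, x, y, z].
In Python, from workcell import robot, optics, order gives the robot as it stands.
- The arm moves only by the tool play_rows, never from a script. Its argument "plan" is a list of rows, each a list of 3 entries, a list of its own where there are three numbers: the finger opening in mm, from 0 to 85.4, then the shift along the world's x, y, z in mm, then the turn about the world's z in degrees. In form: [[claw, [tx, ty, tz], turn], ...]. A call has 1 to 10 rows; each row is the pose to reach, as a shift and turn from the pose commanded when the call began; what a row does not reach only later rows make up. A row lasts 1/8 s, in which the tool goes at most 62.5 mm and 10.7 degrees, less where a joint would pass 70% of its speed; a pose out of reach is approached as far as the arm can. A call with a gripper value outside its range is refused whole. The fingers move at their own pace and stop on an object; "newtons" is the grip in N (left out, the last holds). Time passes only in rows, so rows that repeat a pose let the fingers close. It gives the time, the measured TCP pose, the force, the opening and the grip force at its end, in the units of the state.
- robot.sense(): the state, without advancing time (a new reading comes with each control period).
- optics.camera(name): name is "scene" or "side" or "wrist"; returns a dict with "image" (384x512x3 uint8, red, green, blue), "fov_y" (degrees; the focal length in pixels is half the picture's height over the tangent of half this angle, whatever the lens; pixels are square), "cx", "cy" (the principal point, pixels), "rvec" (rotation vector, rad) and "tvec" (3), from world to camera coordinates, as OpenCV has them. Camera axes: x right, y down, z forward; pixel columns grow to the right and rows downward; lengths in m; the calibration is good to about 2 mm. A picture is of the moment at which its call begins. There is no depth.
- order.hand_in(): hands the job in; it is judged then, once.
Trained networks look in a picture, given as the dict that the camera call returned (one of the last four; its "shot" number tells which), for a name from the list of things; names that differ only in an ending like _2 or _b are one class to them, and where a whole thing is asked for, a point or a joint stands for the part that bears it (a point fixed in the world has none). Each returns a list of dicts, best first, with "score" (0 to 1); they miss things now and then, are a little off and sometimes report something else, mostly with a low value. They report only what shows in the picture. A call takes as long as a camera call.
- optics.find_in(label, picture): "bbox" ([left, top, right, bottom] in pixels, round what is visible of it).
- optics.mark_of(label, picture): "position" ([column, row] in pixels: a listed point, or the origin of a listed thing).
The state is a dict: "time": time; "q": joint angles; "qvel": joint speeds; "tau": joint torques, N m; "eef_pos": TCP position; "orientation": TCP orientation; "wrist_force": force on the tool from outside, world axes, zero at the start; "moment": the same for the moment, N m; "grip_width": opening from 0.0 (shut) to 1.0 (fully open); "finger_force": force on a finger pad.
Only numpy, scipy, OpenCV 4.12 (cv2) and the standard library are available. Lean on these libraries where they do the work, as an engineer would, in place of code of your own. Each camera call takes 0.05 s, during which the arm holds its last target. There are 200 camera calls.

TASK

Stand the brass check weight in the short pocket of the docked cassette and both rubber stoppers upright in its long pocket, setting each piece down rather than dropping it. Then pinch the two opposed side catches of the cassette's tower together with the fingers so that it unlatches, and lift the loaded cassette level, straight up out of the dock, to about 12 cm above the worktop. Finish while still holding it there by the pinched catches, quite still, with the pieces standing in their pockets and the other things on the bench left where they are.

Things in the scene. Friction and masses are not known exactly. Their poses are not given: they have to be found in the camera images.
- cassette: grey cassette, 184 x 60 x 73 mm, about 0.3 kg. Origin: centre of the underside of its tower, x along its length, z up. The tower (x -17 to 17 mm, 73 mm high) stands between two open pockets and has a black spring catch on each side (+y, -y). It starts latched in the dock, underside 5 mm above the worktop, with 1.5 mm play sideways, 2 mm up; it lifts only with both catches pressed.
- pocket_long (a point): centre of the long pocket's floor, at x = 65, y = 0, z = 3 mm of the cassette; inside 84 (x) x 54 (y) mm; its walls, 3 mm thick, rise to 12 mm above the cassette's underside
- pocket_short (a point): centre of the short pocket's floor, at x = -47, y = 0, z = 3 mm of the cassette; inside 48 (x) x 54 (y) mm, same walls
- catch_l (a joint): catch on the cassette's +y side: how far it is pressed in, 0 (out, latched) to 0.006 m (fully in); a light spring (1.5 N out, 4.5 N fully in) pushes it out again. Its hook clears the dock's lip from about 3.5 mm if the cassette is centred, 5 mm at worst.
- catch_r (a joint): the same for the catch on the cassette's -y side (pressed towards +y)
- catch_l_pad (a point): middle of the outer face of the +y catch's finger pad: x = 0, y = 25, z = 52 mm of the cassette while out. The pad is 16 mm wide (x) and spans z = 35 to 69 mm. Over their outer faces the two pads are 50 mm apart when out, 38 mm when fully in; a firm grip across them (along the cassette's y) carries the cassette.
- catch_r_pad (a point): the same for the -y catch: x = 0, y = -25, z = 52 mm of the cassette while out
- dock: aluminium dock fixed to the worktop, 208 x 86 mm, floor 5 mm thick, rims 12 mm high round the cassette. Origin on the worktop under the seated cassette's origin, axes as the cassette's. Beside the tower two lipped cheeks (x -11 to 11, y 25.5 to 37 mm either side) rise 27 mm above the worktop and hold the catches' hooks down; fingertips that pinch the pads must stay above them.
- weight: brass check weight, 30 mm diameter, 42 mm high, 0.2 kg, standing on the worktop: straight round body up to about 27 mm, with a knob on top. Origin: centre of its underside, z up. May be gripped anywhere over its height at 30 mm.
- stopper_1: red-brown rubber stopper standing on its narrow end on the worktop, 33 mm diameter, 30 mm high, 0.03 kg; it grips as a 33 mm cylinder. Origin: centre of its underside, z up.
- stopper_2: second stopper, the same as stopper_1
- jar: bystander: jar with a screw cap, 56 mm diameter, 70 mm high; origin centre of underside
- wing_nut: bystander: wing nut, 17 x 32 x 19 mm; origin centre of underside
- wash: bystander: wash bottle with bent spout, 65 x 111 mm, 194 mm high; origin centre of underside
- beaker: bystander: glass beaker, 73 mm diameter, 93 mm high; origin centre of underside

How it is judged:
On the way, in this order (a step that is already met when the one before it is completed fails the run):
1. the weight stands in the short pocket and both stoppers in the long pocket, let go, the cassette still seated in the dock (x of weight in the frame of cassette between -0.066 and -0.028 m and y of weight in the frame of cassette between -0.022 and 0.022 m and z of each of weight, stopper_1, stopper_2 in the frame of cassette below 0.01 m and angle between the z axis of each of weight, stopper_1, stopper_2 and the z axis of cassette, either way round below 0.3 rad and x of stopper_1 in the frame of cassette between 0.028 and 0.102 m and y of stopper_1 in the frame of cassette between -0.022 and 0.022 m and x of stopper_2 in the frame of cassette between 0.028 and 0.102 m and y of stopper_2 in the frame of cassette between -0.022 and 0.022 m and contact force between the fingers and weight below 0.1 N and contact force between the fingers and stopper_1 below 0.1 N and contact force between the fingers and stopper_2 below 0.1 N and z of cassette in the frame of dock below 0.009 m and horizontal distance between cassette and dock below 0.005 m), for 0.2 s.
2. both catches are pinched in (over 4 mm) with the cassette still seated (value of joint each of catch_l, catch_r above 0.004 m and z of cassette in the frame of dock below 0.009 m and horizontal distance between cassette and dock below 0.005 m), for 0.1 s.
At the end, for the whole second after the job is handed in: Cassette underside 80 to 200 mm above the worktop, level within 0.2 rad, still, gripped by the fingers with both catches in over 4 mm, clear of the dock; weight standing in the short pocket, both stoppers in the long one (within 0.3 rad of upright); bystanders within 30 mm of their starts (x of weight in the frame of cassette between -0.066 and -0.028 m and y of weight in the frame of cassette between -0.022 and 0.022 m and z of each of weight, stopper_1, stopper_2 in the frame of cassette below 0.01 m and angle between the z axis of each of weight, stopper_1, stopper_2 and the z axis of cassette, either way round below 0.3 rad and x of stopper_1 in the frame of cassette between 0.028 and 0.102 m and y of stopper_1 in the frame of cassette between -0.022 and 0.022 m and x of stopper_2 in the frame of cassette between 0.028 and 0.102 m and y of stopper_2 in the frame of cassette between -0.022 and 0.022 m and value of joint each of catch_l, catch_r above 0.004 m and height (world z) of cassette between 0.08 and 0.2 m and angle between cassette's own z axis and vertical below 0.2 rad and linear speed of cassette below 0.02 m/s and contact force between the fingers and cassette above 2 N and contact force between dock and cassette below 0.1 N and distance of each of jar, wing_nut, wash, beaker from where it was at the start of the episode below 0.03 m); the arm keeps its last pose, push and grip.
It fails at once if a bystander is knocked away (over 30 mm) (distance of any of jar, wing_nut, wash, beaker from where it was at the start of the episode above 0.03 m).
It fails at once if a standing bystander is knocked over (angle between any of jar, wash, beaker's own z axis and vertical above 0.5 rad).
It fails at once if a piece is dropped: out of the fingers while its underside is over 50 mm above the cassette's underside ((z of weight in the frame of cassette above 0.05 m and contact force between the fingers and weight below 0.01 N) or (z of stopper_1 in the frame of cassette above 0.05 m and contact force between the fingers and stopper_1 below 0.01 N) or (z of stopper_2 in the frame of cassette above 0.05 m and contact force between the fingers and stopper_2 below 0.01 N)).
It also fails if it takes over 72 s, if anything falls off the work surface, if the arm or the gripper's body presses on something with over 40 N, if the wrist force passes 120 N, or if a joint passes its speed limit or range.

## Working session

There is one attempt and no reset: what is moved stays moved. The work goes in short steps, Python scripts to look and compute and a tool call to move; the robot and the scene stay as the last step left them, time stands still between calls to the robot, and variables do not carry over. Pictures are saved under pics/ and viewed, at most 13 in all, crops included, and the job is handed in when it is done.

Besides the shell and the picture viewer there is one more tool, called after "Call:" in YAML: its name, and indented under it one key for each argument. play_rows: Moves the arm, as the interface text tells. Its arguments: {"type":"object","properties":{"plan":{"type":"array","items":{"type":"array"}},"newtons":{"type":"number"}},"required":["plan"]}

```bash
mkdir -p pics
cat > h.py <<'E'
import numpy as np, cv2
from workcell import robot, optics, order
def cam(n): return optics.camera(n)
def K(p):
    f=p["image"].shape[0]/2/np.tan(np.radians(p["fov_y"])/2)
    return np.array([[f,0,p["cx"]],[0,f,p["cy"]],[0,0,1.]])
def ray(p,uv):
    R=cv2.Rodrigues(np.array(p["rvec"],float))[0]; t=np.array(p["tvec"],float)
    d=R.T@np.linalg.inv(K(p))@np.array([uv[0],uv[1],1.]); return -R.T@t,d
def onz(p,uv,z):
    o,d=ray(p,uv); return o+d*(z-o[2])/d[2]
def proj(p,X):
    return cv2.projectPoints(np.atleast_2d(np.array(X,float)),np.array(p["rvec"],float),np.array(p["tvec"],float),K(p),None)[0].reshape(-1,2)
def save(p,n): cv2.imwrite("pics/"+n,p["image"][:,:,::-1])
E
python3 - <<'E'
from h import *
z={'cassette':.005,'pocket_long':.008,'pocket_short':.008,'catch_l_pad':.057,'catch_r_pad':.057}
ims=[]
for c in ['scene','side','wrist']:
    p=cam(c); ims.append(p['image'])
    print(c,p['fov_y'])
    for n in ['cassette','pocket_long','pocket_short','catch_l_pad','catch_r_pad','dock','weight','stopper_1','jar','wing_nut','wash','beaker']:
        for m in optics.mark_of(n,p)[:3]:
            if m['score']>.2: print(n,round(m['score'],2),np.round(m['position']),np.round(onz(p,m['position'],z.get(n,0)),3))
cv2.imwrite('pics/a.png',ims[0][:,:,::-1]);cv2.imwrite('pics/b.png',np.hstack(ims[1:])[:,:,::-1][:, :] if 0 else cv2.resize(np.hstack(ims[1:])[:,:,::-1],(800,300)))
print(robot.sense())
E
```

```text
scene 53.03502621438256
cassette 0.9 [219. 195.] [0.555 0.029 0.005]
cassette 0.45 [305. 298.] [ 0.469 -0.313  0.005]
pocket_long 0.66 [212. 179.] [0.582 0.085 0.008]
pocket_long 0.44 [268. 161.] [0.736 0.029 0.008]
pocket_long 0.25 [300. 239.] [ 0.577 -0.213  0.008]
pocket_short 0.91 [221. 205.] [ 0.533 -0.005  0.008]
catch_l_pad 0.62 [207. 182.] [0.532 0.039 0.057]
catch_r_pad 0.37 [229. 179.] [0.575 0.008 0.057]
dock 0.76 [218. 194.] [0.561 0.039 0.   ]
weight 0.69 [250. 258.] [ 0.468 -0.164  0.   ]
stopper_1 0.79 [302. 295.] [ 0.472 -0.303 -0.   ]
stopper_1 0.55 [299. 238.] [ 0.583 -0.206  0.   ]
jar 0.89 [341. 219.] [ 0.699 -0.241  0.   ]
wing_nut 0.51 [239. 299.] [ 0.383 -0.219  0.   ]
wash 0.57 [378. 254.] [ 0.663 -0.36   0.   ]
beaker 0.71 [268. 162.] [0.742 0.032 0.   ]
side 53.64725728886189
cassette 0.76 [232. 243.] [0.557 0.029 0.005]
cassette 0.73 [269. 190.] [ 0.591 -0.212  0.005]
pocket_long 0.86 [210. 251.] [0.582 0.081 0.008]
pocket_long 0.44 [270. 191.] [ 0.585 -0.204  0.008]
pocket_short 0.91 [249. 235.] [ 0.537 -0.01   0.008]
catch_l_pad 0.57 [243. 229.] [0.528 0.
[... 1016 characters left out ...]
  ]
{'time': 1.95, 'q': array([-1.45961671e-01,  3.42017913e-01,  1.52409689e+00,  6.98846831e-06,
        1.27541252e+00, -1.45988588e-01]), 'qvel': array([-0.00077948, -0.00251903,  0.0002315 ,  0.00034029, -0.00034807,
        0.00097354]), 'tau': array([ 7.45226280e-04, -4.33559132e+01, -2.46269631e+01, -6.90040656e-05,
        3.14887257e-04, -5.21889433e-06]), 'eef_pos': array([5.25015092e-01, 4.21325821e-05, 2.53313288e-01]), 'orientation': array([2.42171007e-05, 7.07097983e-01, 7.07115578e-01, 2.21749441e-05]), 'wrist_force': array([-0.41222173,  0.02419533,  0.41489668]), 'moment': array([-0.01722351,  0.07440763,  0.0443104 ]), 'finger_force': 0.0, 'grip_width': 0.9979257755195172}
```

View pics/a.png

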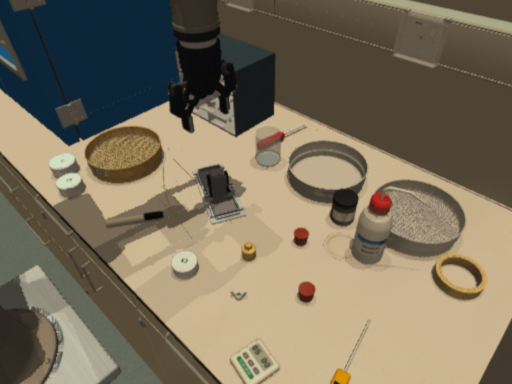

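View pics/b.png

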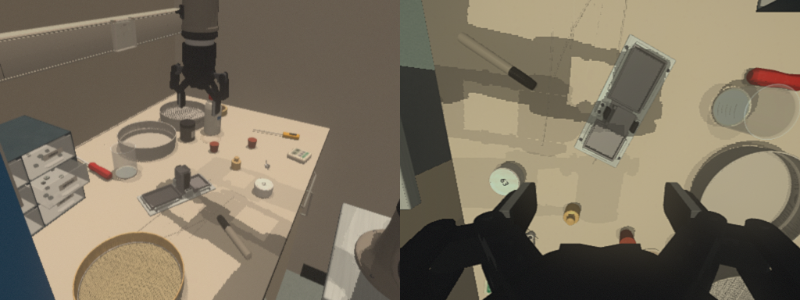

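The scene view shows the cassette at (219,195), the weight at (249,252) and the stoppers at (301,237) and (306,291). The jar and wash bottle are to the right of them. The cassette's x axis points at about 61°, so I turn the tool about −30° and go above the weight.

Call:
play_rows:
  plan:
    - [60, [-20, -55, 0], -10]
    - [60, [-40, -110, 0], -20]
    - [60, [-55, -158, 0], -29]
    - [60, [-55, -158, -50], -29]
    - [60, [-55, -158, -50], -29]
    - [60, [-55, -158, -50], -29]

```text
time: 2.7
eef_pos: [0.4707, -0.1578, 0.2045]
orientation: [0.001, 0.861, 0.508, 0.0]
wrist_force: [0.8, -0.2, 0.1]
grip_width: 0.701
finger_force: 0.0
```

```bash
cat > look.py <<'E'
from h import *
import sys
z={'cassette':.005,'pocket_long':.008,'pocket_short':.008,'catch_l_pad':.057,'catch_r_pad':.057}
def look(names,img=None,cams=('wrist',)):
    for c in cams:
        p=cam(c)
        if img: save(p,c+img)
        for n in names:
            for m in optics.mark_of(n,p)[:3]:
                if m['score']>.3: print(c,n,round(m['score'],2),np.round(m['position']),np.round(onz(p,m['position'],z.get(n,0)),4))
            for m in optics.find_in(n,p)[:2]:
                if m['score']>.4: print('   box',round(m['score'],2),np.round(m['bbox']))
    s=robot.sense(); print(s['time'],s['eef_pos'],s['orientation'],s['grip_width'])
E
python3 -c "
from look import *
look(['weight','stopper_1','cassette','pocket_long','pocket_short','catch_l_pad','catch_r_pad'],'1.png')"
```

```text
wrist weight 0.79 [255. 177.] [ 0.4676 -0.1615  0.    ]
   box 0.58 [242. 163. 271. 192.]
wrist stopper_1 0.98 [354. 174.] [ 0.5746 -0.217   0.    ]
wrist stopper_1 0.59 [314. 269.] [ 0.4756 -0.3108  0.    ]
   box 0.77 [306. 262. 320. 294.]
   box 0.75 [343. 163. 381. 192.]
   box 0.62 [209.   0. 270.  60.]
   box 0.76 [210.   0. 271.  59.]
wrist pocket_short 0.7 [241.  26.] [ 0.5329 -0.0129  0.008 ]
wrist pocket_short 0.39 [313. 268.] [ 0.4757 -0.303   0.008 ]
   box 0.56 [210.   0. 271.  60.]
3.45 [ 0.47000271 -0.15799565  0.20330403] [ 1.31997594e-05  8.61639319e-01  5.07521116e-01 -4.31080679e-06] 0.702032141417979
```

View pics/wrist1.png

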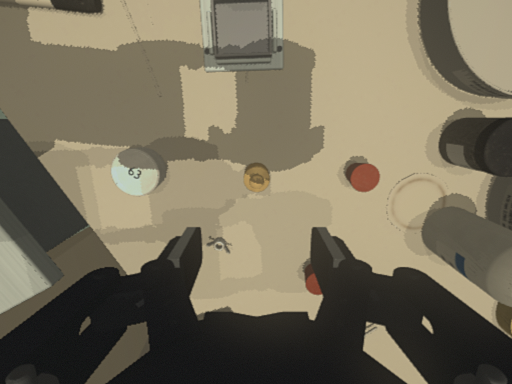

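The wrist view shows the weight at (257,178), right under the TCP. The red stoppers are at (364,177) and (315,280), and the dock edges run vertically, so the turn is right. I'll grasp the weight.

Call:
play_rows:
  newtons: 40
  plan:
    - [60, [-1, -3, -60], 0]
    - [60, [-1, -3, -120], 0]
    - [60, [-1, -3, -170], 0]
    - [60, [-1, -3, -170], 0]
    - [15, [-1, -3, -170], 0]
    - [15, [-1, -3, -170], 0]
    - [15, [-1, -3, -170], 0]
    - [15, [-1, -3, -170], 0]
    - [15, [-1, -3, -140], 0]
    - [15, [-1, -3, -80], 0]

```text
time: 4.7
eef_pos: [0.4679, -0.1605, 0.1238]
orientation: [-0.001, 0.862, 0.507, -0.001]
wrist_force: [0.8, 0.2, -2.7]
grip_width: 0.336
finger_force: 40.0
```

```bash
python3 -c "
from look import *
look(['weight'],'2.png')"
```

```text
wrist weight 0.89 [254. 224.] [ 0.4494 -0.188   0.    ]
   box 0.69 [228. 201. 280. 271.]
4.85 [ 0.47098162 -0.16193236  0.12724048] [0.00383443 0.86158258 0.50759745 0.00236233] 0.33548080169528144
```

View pics/wrist2.png

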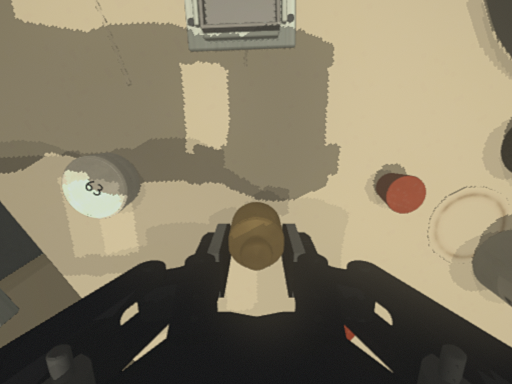

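The weight is held upright at (257,237). Next I move back along the cassette's axis for a close look at it.

Call:
play_rows:
  plan:
    - [15, [13, 40, 25], 0]
    - [15, [26, 80, 57], 0]
    - [15, [26, 80, 57], 0]
    - [15, [26, 80, 57], 0]
    - [15, [26, 80, 57], 0]

```text
time: 5.48
eef_pos: [0.4941, -0.0816, 0.1791]
orientation: [-0.001, 0.862, 0.507, -0.001]
wrist_force: [-0.3, -0.5, -2.9]
grip_width: 0.336
finger_force: 40.2
```

```bash
python3 -c "
from look import *
look(['cassette','pocket_long','pocket_short','catch_l_pad','catch_r_pad','dock'],'3.png')
look(['cassette','pocket_long','pocket_short','catch_l_pad','catch_r_pad','dock'],cams=('wrist','scene','side'))"
```

```text
wrist cassette 0.88 [259.  54.] [0.5567 0.0271 0.005 ]
   box 0.71 [225.   0. 290. 136.]
   box 0.61 [220.  28. 239.  66.]
   box 0.59 [222.   1. 289. 135.]
wrist pocket_short 0.78 [255. 102.] [ 0.5317 -0.0107  0.008 ]
wrist pocket_short 0.73 [259.  58.] [0.555  0.0237 0.008 ]
wrist pocket_short 0.5 [474. 302.] [ 0.6558 -0.3502  0.008 ]
   box 0.81 [220.   0. 290. 137.]
   box 0.47 [210.   3. 299. 148.]
wrist catch_l_pad 0.73 [226.  42.] [0.5332 0.0388 0.057 ]
   box 0.82 [222.  27. 238.  66.]
wrist catch_r_pad 0.56 [288.  42.] [0.5764 0.0141 0.057 ]
   box 0.64 [278.  26. 287.  55.]
   box 0.6 [209.   2. 301. 146.]
6.125 [ 0.49505263 -0.08098472  0.18034604] [8.89625217e-05 8.61615733e-01 5.07561146e-01 5.75090574e-05] 0.33633140676497086
wrist cassette 0.78 [256.  57.] [0.5544 0.027  0.005 ]
   box 0.79 [220.   0. 289. 139.]
wrist pocket_long 0.6 [258.  58.] [0.555  0.0248 0.008 ]
wrist pocket_long 0.33 [477. 212.] [ 0.6966 -0.2361  0.008 ]
   box 0.78 [221.   0. 289. 138.]
wrist pocket_short 0.73 [260. 105.] [ 0.5359 -0.0145  0.008 ]
   box 0.65 [220.   0. 287. 138.]
wrist catch_l
[... 655 characters left out ...]
 ]
   box 0.68 [194. 167. 244. 225.]
   box 0.48 [206. 175. 214. 196.]
side cassette 0.9 [233. 243.] [0.5561 0.0287 0.005 ]
   box 0.8 [183. 211. 268. 270.]
   box 0.51 [140. 182. 177. 228.]
side pocket_long 0.73 [206. 251.] [0.589 0.083 0.008]
side pocket_long 0.51 [274. 167.] [ 0.6393 -0.3354  0.008 ]
   box 0.93 [184. 212. 271. 265.]
side pocket_short 0.64 [249. 233.] [ 0.5407 -0.0174  0.008 ]
side catch_l_pad 0.49 [243. 230.] [0.5259 0.0372 0.057 ]
   box 0.68 [237. 222. 244. 239.]
side dock 0.96 [234. 246.] [0.5505 0.0323 0.    ]
   box 0.81 [178. 227. 277. 274.]
8.075 [ 0.49500414 -0.08096819  0.18030782] [2.48792542e-05 8.61620265e-01 5.07553464e-01 9.49736684e-06] 0.33501548704225215
```

View pics/wrist3.png

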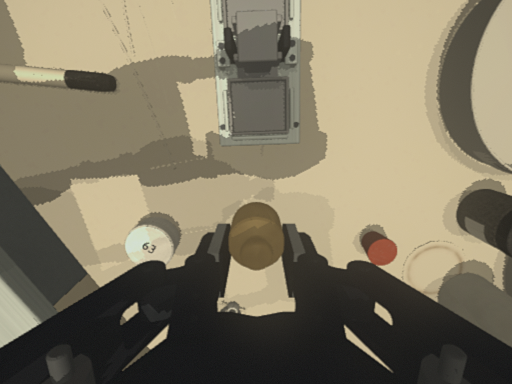

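The close view shows the short pocket at (258,106) and the tower at (257,40) with both catches. It agrees with a cassette origin near (0.5545, 0.026) at 61°. I'll set the weight down.

Call:
play_rows:
  plan:
    - [15, [19, 34, 0], 0]
    - [15, [38, 67, 0], 0]
    - [15, [38, 67, -60], 0]
    - [15, [38, 67, -110], 0]
    - [15, [38, 67, -130], 0]
    - [15, [38, 67, -138], 0]
    - [15, [38, 67, -138], 0]
    - [15, [38, 67, -138], 0]

```text
time: 9.07
eef_pos: [0.532, -0.0137, 0.0437]
orientation: [-0.001, 0.862, 0.508, -0.001]
wrist_force: [-7.8, 1.8, 10.8]
grip_width: 0.337
finger_force: 41.2
```

```bash
python3 -c "
from look import *
look(['weight'],'4.png')
p=cam('side');b=p['image'];save(p,'s4.png')
im=np.hstack([cv2.imread('pics/wrist4.png')[:,100:420],cv2.resize(b[190:290,150:300,::-1],(450,300))[:, :].copy() if 0 else cv2.copyMakeBorder(cv2.resize(b[190:290,150:300,::-1],(450,300)),0,84,0,0,0)])
cv2.imwrite('pics/c4.png',im)"
```

```text
wrist weight 0.65 [255. 223.] [ 0.5314 -0.0134  0.    ]
   box 0.58 [226. 229. 285. 271.]
9.225 [ 0.53196668 -0.01368884  0.04370628] [-6.15801179e-04  8.61567871e-01  5.07641472e-01 -7.49331069e-04] 0.335278948474213
```

View pics/c4.png

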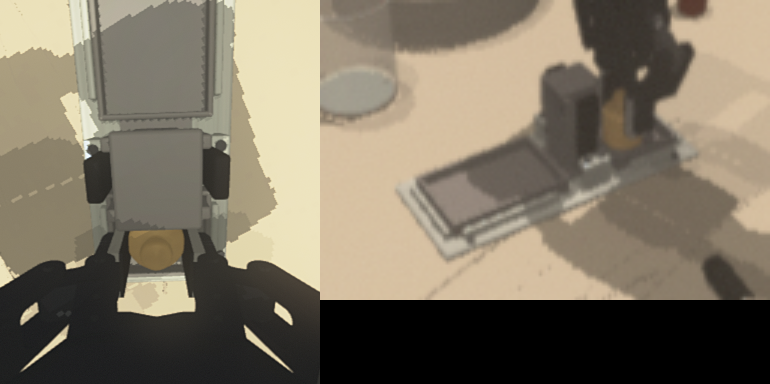

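The weight is down in the short pocket with about 11 N of contact. I release it and lift away.

Call:
play_rows:
  plan:
    - [40, [0, 0, 0], 0]
    - [48, [0, 0, 0], 0]
    - [52, [0, 0, 0], 0]
    - [52, [0, 0, 0], 0]
    - [52, [0, 0, 60], 0]
    - [52, [0, 0, 110], 0]
    - [60, [15, -50, 110], 0]
    - [60, [30, -110, 110], 0]
    - [60, [30, -110, 110], 0]
    - [60, [30, -110, 110], 0]

```text
time: 10.52
eef_pos: [0.5625, -0.1238, 0.1518]
orientation: [-0.001, 0.862, 0.507, -0.0]
wrist_force: [-1.1, -0.1, -0.5]
grip_width: 0.704
finger_force: 0.0
```

```bash
python3 -c "
from look import *
look(['stopper_1','weight'],'5.png')
p=cam('side');b=p['image']
im=np.hstack([cv2.imread('pics/wrist5.png')[:,40:440],cv2.copyMakeBorder(cv2.resize(b[190:290,150:270,::-1],(360,300)),0,84,0,0,0)])
cv2.imwrite('pics/c5.png',im)"
```

```text
wrist stopper_1 0.62 [307. 251.] [ 0.5742 -0.2182  0.    ]
   box 0.75 [297. 240. 314. 277.]
   box 0.65 [400. 192. 509. 276.]
wrist weight 0.91 [170.  95.] [ 0.5328 -0.0091  0.    ]
   box 0.67 [141.  78. 184. 115.]
10.775 [ 0.56291188 -0.12281873  0.1523634 ] [-7.78465919e-05  8.61219753e-01  5.08232752e-01 -3.59026614e-05] 0.7047876914341654
```

View pics/c5.png

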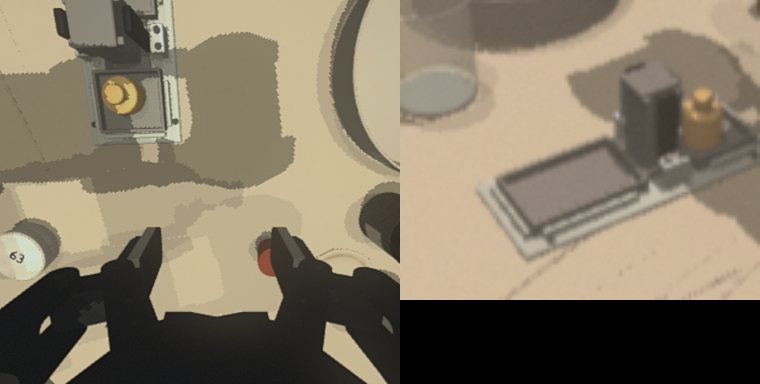

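The weight stands in the short pocket (wrist view about (163,95)). Now stopper 1, at about (0.576, −0.217).

Call:
play_rows:
  plan:
    - [60, [6, -47, 0], 0]
    - [60, [13, -94, 0], 0]
    - [60, [13, -94, -50], 0]
    - [60, [13, -94, -119], 0]
    - [60, [13, -94, -119], 0]
    - [60, [13, -94, -119], 0]
    - [15, [13, -94, -119], 0]
    - [15, [13, -94, -119], 0]
    - [15, [13, -94, -119], 0]
    - [15, [13, -94, -119], 0]

```text
time: 12.08
eef_pos: [0.5775, -0.2185, 0.0363]
orientation: [0.002, 0.862, 0.508, 0.001]
wrist_force: [-0.3, 0.8, 7.1]
grip_width: 0.361
finger_force: 39.2
```

Call:
play_rows:
  plan:
    - [15, [0, 0, 40], 0]
    - [15, [0, 0, 100], 0]
    - [15, [0, 60, 120], 0]
    - [15, [0, 90, 120], 0]
    - [15, [0, 90, 120], 0]
    - [15, [0, 90, 120], 0]

```text
time: 12.82
eef_pos: [0.5763, -0.1284, 0.1542]
orientation: [0.001, 0.862, 0.508, 0.0]
wrist_force: [0.0, -0.8, -0.5]
grip_width: 0.364
finger_force: 39.8
```

```bash
python3 -c "
from look import *
look(['stopper_1'],'6.png')
p=cam('side');b=p['image']
im=np.hstack([cv2.imread('pics/wrist6.png')[:,40:440],cv2.copyMakeBorder(cv2.resize(b[150:250,200:320,::-1],(360,300)),0,84,0,0,0)])
cv2.imwrite('pics/c6.png',im)"
```

```text
wrist stopper_1 0.66 [255. 225.] [ 0.5528 -0.1692  0.    ]
   box 0.93 [226. 208. 287. 273.]
12.975 [ 0.57602069 -0.1290014   0.15333985] [1.61883693e-04 8.61939313e-01 5.07011434e-01 1.74978545e-05] 0.3631278410814839
```

View pics/c6.png

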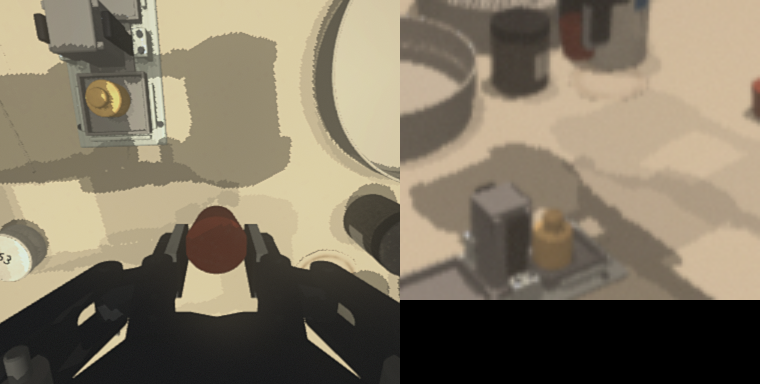

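Stopper 1 is held upright at (215,240) in the crop. I carry it over to the far end of the long pocket.

Call:
play_rows:
  plan:
    - [15, [5, 57, 10], 0]
    - [15, [10, 115, 10], 0]
    - [15, [15, 172, 10], 0]
    - [15, [20, 229, 10], 0]
    - [15, [20, 229, 0], 0]
    - [15, [20, 229, -50], 0]
    - [15, [20, 229, -95], 0]
    - [15, [20, 229, -108], 0]
    - [15, [20, 229, -109], 0]
    - [15, [20, 229, -109], 0]

```text
time: 14.28
eef_pos: [0.5968, 0.1003, 0.0452]
orientation: [0.0, 0.862, 0.507, 0.001]
wrist_force: [-0.2, 0.0, -0.5]
grip_width: 0.363
finger_force: 42.6
```

Call:
play_rows:
  plan:
    - [15, [0, 0, -1], 0]
    - [15, [0, 0, -1], 0]
    - [40, [0, 0, -1], 0]
    - [50, [0, 0, -1], 0]
    - [55, [0, 0, -1], 0]
    - [55, [0, 0, -1], 0]
    - [55, [0, 0, 60], 0]
    - [60, [0, 0, 120], 0]
    - [60, [-15, -60, 120], 0]
    - [60, [-30, -120, 120], 0]

```text
time: 15.52
eef_pos: [0.566, -0.0198, 0.1653]
orientation: [0.001, 0.861, 0.509, 0.001]
wrist_force: [0.5, -0.1, -0.9]
grip_width: 0.703
finger_force: 0.0
```

Call:
play_rows:
  plan:
    - [60, [-15, -60, 0], 0]
    - [60, [-30, -120, 0], 0]
    - [60, [-45, -180, 0], 0]
    - [60, [-60, -220, 0], 0]
    - [60, [-60, -220, 0], 0]
    - [60, [-60, -220, 0], 0]

```text
time: 16.27
eef_pos: [0.506, -0.2385, 0.1643]
orientation: [-0.0, 0.862, 0.507, 0.0]
wrist_force: [-1.1, 0.2, -0.3]
grip_width: 0.7
finger_force: 0.0
```

```bash
python3 -c "
from look import *
look(['stopper_1'],'7.png')
p=cam('side');b=p['image']
print([ (m['score'],onz(p,m['position'],.008)) for m in optics.mark_of('stopper_1',p)])
im=np.hstack([cv2.imread('pics/wrist7.png')[:,40:440],cv2.copyMakeBorder(cv2.resize(b[190:290,150:270,::-1],(360,300)),0,84,0,0,0)])
cv2.imwrite('pics/c7.png',im)"
```

```text
wrist stopper_1 0.84 [266. 247.] [ 0.4775 -0.3126  0.    ]
   box 0.76 [250. 237. 278. 275.]
16.425 [ 0.50645436 -0.2377085   0.16432889] [-6.54703072e-05  8.61162000e-01  5.08330602e-01  6.66978341e-05] 0.7015861618483245
[(0.71, array([0.60321706, 0.10887201, 0.008     ])), (0.61, array([ 0.46925103, -0.30235225,  0.008     ]))]
```

View pics/c7.png

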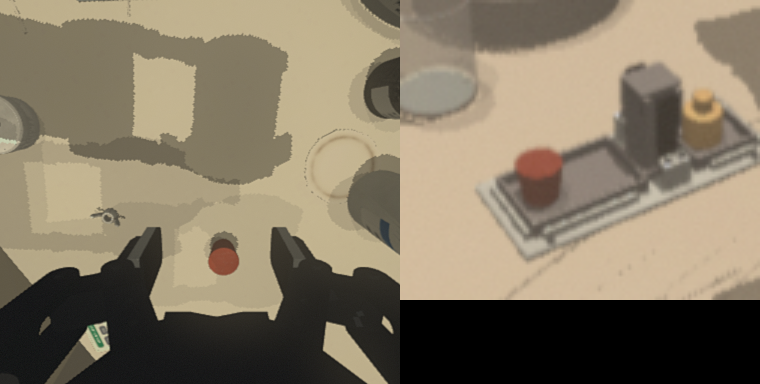

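Stopper 1 stands upright in the long pocket (side view). Stopper 2 is at (263,255) in the full wrist image, about (0.477, −0.310).

Call:
play_rows:
  plan:
    - [60, [-15, -36, 0], 0]
    - [60, [-30, -72, 0], 0]
    - [60, [-30, -72, -60], 0]
    - [60, [-30, -72, -120], 0]
    - [60, [-30, -72, -131], 0]
    - [60, [-30, -72, -131], 0]
    - [15, [-30, -72, -131], 0]
    - [15, [-30, -72, -131], 0]
    - [15, [-30, -72, -131], 0]
    - [15, [-30, -72, -131], 0]

```text
time: 17.77
eef_pos: [0.4773, -0.3118, 0.036]
orientation: [0.002, 0.862, 0.508, 0.001]
wrist_force: [-0.4, 0.2, 5.6]
grip_width: 0.36
finger_force: 39.2
```

Call:
play_rows:
  plan:
    - [15, [0, 0, 40], 0]
    - [15, [0, 0, 100], 0]
    - [15, [0, 30, 130], 0]
    - [15, [0, 90, 130], 0]
    - [15, [0, 150, 130], 0]
    - [15, [0, 180, 130], 0]
    - [15, [0, 180, 130], 0]
    - [15, [0, 180, 130], 0]

```text
time: 18.77
eef_pos: [0.4766, -0.1317, 0.1644]
orientation: [0.001, 0.862, 0.508, 0.001]
wrist_force: [0.6, 0.1, -0.4]
grip_width: 0.363
finger_force: 39.8
```

```bash
python3 -c "
from look import *
look(['stopper_1'],'8.png')
"
```

```text
wrist stopper_1 0.93 [256. 229.] [ 0.4495 -0.1812  0.    ]
   box 0.71 [226. 213. 287. 279.]
18.925 [ 0.47616255 -0.13206486  0.16355872] [3.81407659e-04 8.61975559e-01 5.06949666e-01 1.60756924e-04] 0.3660764712508543
```

Call:
play_rows:
  plan:
    - [15, [25, 50, 0], 0]
    - [15, [50, 100, 0], 0]
    - [15, [75, 150, 0], 0]
    - [15, [101, 200, 0], 0]
    - [15, [101, 200, 0], 0]
    - [15, [101, 200, -60], 0]
    - [15, [101, 200, -105], 0]
    - [15, [101, 200, -118], 0]
    - [15, [101, 200, -120], 0]
    - [15, [101, 200, -120], 0]

```text
time: 20.18
eef_pos: [0.5778, 0.0682, 0.0444]
orientation: [0.001, 0.862, 0.507, 0.001]
wrist_force: [-0.3, 0.3, -0.0]
grip_width: 0.363
finger_force: 41.9
```

Call:
play_rows:
  plan:
    - [15, [0, 0, -1], 0]
    - [15, [0, 0, -1], 0]
    - [40, [0, 0, -1], 0]
    - [50, [0, 0, -1], 0]
    - [52, [0, 0, -1], 0]
    - [52, [0, 0, -1], 0]
    - [52, [0, 0, 60], 0]
    - [60, [0, 0, 100], 0]
    - [70, [-40, -90, 100], 0]
    - [70, [-40, -90, 100], 0]

```text
time: 21.42
eef_pos: [0.5362, -0.0224, 0.144]
orientation: [0.001, 0.862, 0.508, 0.0]
wrist_force: [0.6, -0.2, 0.2]
grip_width: 0.821
finger_force: 0.0
```

```bash
python3 -c "
from look import *
look(['stopper_1','catch_l_pad','catch_r_pad','cassette','weight'],'9.png')
look(['catch_l_pad','catch_r_pad','cassette'])
p=cam('side');b=p['image']
im=np.hstack([cv2.imread('pics/wrist9.png')[:,60:460],cv2.copyMakeBorder(cv2.resize(b[190:290,150:270,::-1],(360,300)),0,84,0,0,0)])
cv2.imwrite('pics/c9.png',im)"
```

```text
wrist stopper_1 0.85 [246.  30.] [0.5958 0.1036 0.    ]
wrist stopper_1 0.73 [248.  78.] [0.5776 0.0684 0.    ]
   box 0.8 [226.  50. 267.  98.]
wrist catch_l_pad 0.78 [210. 138.] [0.5303 0.039  0.057 ]
   box 0.64 [206. 128. 222. 156.]
wrist catch_r_pad 0.75 [278. 136.] [0.5763 0.0156 0.057 ]
   box 0.84 [269. 130. 280. 150.]
wrist cassette 0.57 [249. 134.] [0.5548 0.0255 0.005 ]
   box 0.9 [206.   0. 281. 214.]
wrist weight 0.56 [246. 179.] [ 0.531  -0.0122  0.    ]
   box 0.83 [227. 163. 264. 205.]
21.975 [ 0.53717224 -0.02025743  0.14315181] [-5.48580890e-05  8.61334192e-01  5.08038783e-01 -3.92287515e-05] 0.8199918778086407
wrist catch_l_pad 0.69 [212. 140.] [0.5317 0.0387 0.057 ]
   box 0.7 [209. 128. 224. 158.]
wrist catch_r_pad 0.51 [279. 141.] [0.5758 0.0143 0.057 ]
wrist catch_r_pad 0.41 [248. 134.] [0.5575 0.0299 0.057 ]
   box 0.61 [268. 131. 282. 155.]
wrist cassette 0.61 [249. 134.] [0.556 0.027 0.005]
   box 0.77 [203.   0. 285. 216.]
22.325 [ 0.53700856 -0.02092677  0.14327871] [ 2.18726223e-05  8.61610003e-01  5.07570883e-01 -1.63356487e-05] 0.8186732232407521
```

View pics/c9.png

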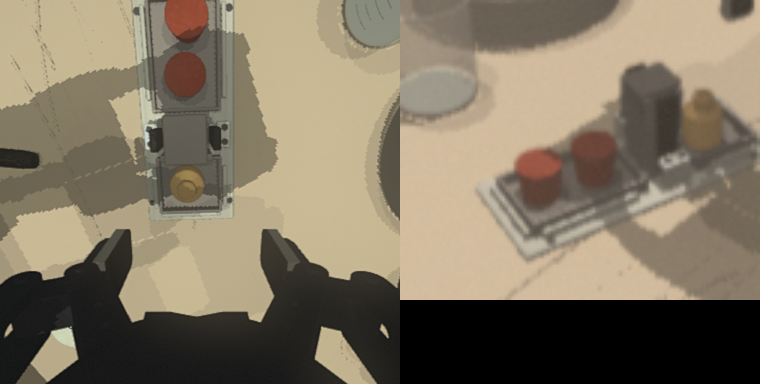

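All three pieces stand in their pockets: stoppers at (186,17) and (185,75), weight at (187,185) in the crop. The catch pads are centred at (0.554, 0.027). Next I go over the tower, descend and pinch.

Call:
play_rows:
  newtons: 80
  plan:
    - [78, [17, 48, 0], 0]
    - [78, [17, 48, 0], 0]
    - [78, [17, 48, -45], 0]
    - [78, [17, 48, -85], 0]
    - [78, [17, 48, -85], 0]
    - [55, [17, 48, -85], 0]
    - [20, [17, 48, -85], 0]
    - [20, [17, 48, -85], 0]
    - [20, [17, 48, -85], 0]
    - [20, [17, 48, -85], 0]

```text
time: 23.62
eef_pos: [0.5549, 0.027, 0.061]
orientation: [0.001, 0.861, 0.508, 0.001]
wrist_force: [-3.4, 0.7, 11.0]
grip_width: 0.41
finger_force: 78.4
```

Call:
play_rows:
  plan:
    - [20, [0, 0, 0], 0]
    - [20, [0, 0, 0], 0]
    - [20, [0, 0, 0], 0]

```text
time: 24.0
eef_pos: [0.5549, 0.027, 0.0609]
orientation: [0.001, 0.861, 0.508, 0.001]
wrist_force: [-2.7, 0.2, 10.5]
grip_width: 0.411
finger_force: 78.3
```

The opening matches fully pressed catches, about 37 mm. I lift gently.

Call:
play_rows:
  plan:
    - [20, [0, 0, 3], 0]
    - [20, [0, 0, 8], 0]
    - [20, [0, 0, 15], 0]
    - [20, [0, 0, 25], 0]
    - [20, [0, 0, 40], 0]
    - [20, [0, 0, 58], 0]
    - [20, [0, 0, 78], 0]
    - [20, [0, 0, 98], 0]
    - [20, [0, 0, 112], 0]
    - [20, [0, 0, 116], 0]

```text
time: 25.25
eef_pos: [0.5543, 0.027, 0.1756]
orientation: [0.001, 0.862, 0.508, 0.001]
wrist_force: [1.2, 0.4, -5.9]
grip_width: 0.408
finger_force: 80.3
```

Call:
play_rows:
  plan:
    - [20, [0, 0, 0], 0]
    - [20, [0, 0, 0], 0]
    - [20, [0, 0, 0], 0]
    - [20, [0, 0, 0], 0]
    - [20, [0, 0, 0], 0]
    - [20, [0, 0, 0], 0]
    - [20, [0, 0, 0], 0]
    - [20, [0, 0, 0], 0]

```text
time: 26.25
eef_pos: [0.554, 0.027, 0.1744]
orientation: [0.0, 0.862, 0.508, 0.0]
wrist_force: [0.6, 0.4, -5.3]
grip_width: 0.412
finger_force: 80.2
```

```bash
python3 -c "
from look import *
look(['cassette'],'10.png')
p=cam('side');b=p['image']
im=np.hstack([cv2.imread('pics/wrist10.png')[:,60:460],cv2.copyMakeBorder(cv2.resize(b[150:290,140:280,::-1],(380,380)),0,4,0,0,0)])
cv2.imwrite('pics/c10.png',im)"
```

```text
wrist cassette 0.87 [258. 217.] [ 0.5345 -0.0118  0.005 ]
   box 0.75 [197.  34. 308. 312.]
26.4 [0.55402542 0.02700744 0.17435211] [7.20299889e-05 8.61631577e-01 5.07534254e-01 4.22859048e-05] 0.4093030402112871
```

View pics/c10.png

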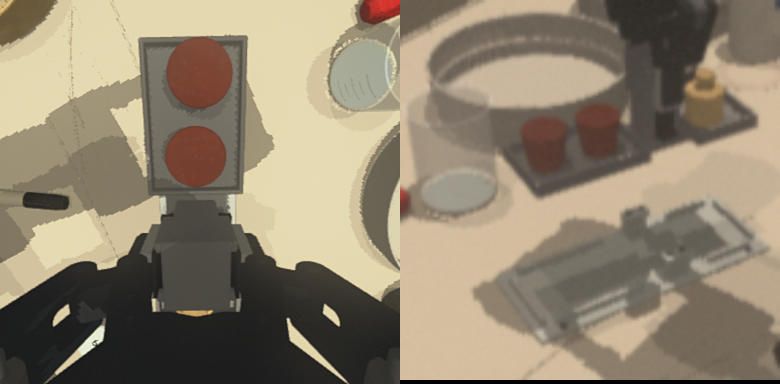

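The cassette is lifted clear of the dock and level, with all pieces standing. The load is about 5.3 N and it is holding still, so I hand in.

```bash
python3 -c "
from h import *
print(order.hand_in())"
```

```text
the job is handed in; nothing more can be done
None
```

I handed the job in with the loaded cassette lifted level and held still about 12 cm above the worktop by the pinched catches, the weight and both stoppers standing in their pockets; no verdict came back.

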